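# Lock the output hub of a bench mixer drive

## Task

Lock the output hub of the mixer drive so that its tooling can be changed. First swing the flat window cover sideways about its pivot screw until it comes to its stop, then turn the hub by its bar until the keyway in its rim faces the locking bolt, and slide the bolt fully home so that its tongue sits in the keyway. Leave the cover open and do not disturb the loose things around the drive.

Things in the scene. Friction and masses are not known exactly. Their poses are not given: they have to be found in the camera images.
- drive: mixer drive: low grey box on a dark base plate, fixed to the worktop; base 170 mm along its own x, 262 mm along its own y (-143 to +119), top face 46 mm up. Origin: on the worktop under the window's middle. Own x points roughly away from the robot, own y from the hub to the locking bolt, z up. Hub axis at y = -80 mm, window at 0, bolt from 0 to +110. Guide rails beside the bolt are 64 mm high
- cover_pivot (a point): axis of the cover's pivot screw at the cover's height, 75 mm above the worktop (the screw's head, 18 mm across, reaches 84 mm); fixed to the drive at its x = +60, y = 0 mm
- hub (a joint): turning angle of the hub, rad, counter-clockwise seen from above; at 0 the keyway points straight at the bolt (drive's +y). It starts 0.4 to 1.35 rad away, always on the positive side, so it must be turned clockwise. It turns stiffly (0.12 N m) and stays where it is left; stops at -2.6 and 2.6
- hub_bar (a point): centre, half-way up, of the upright black finger bar on the hub's axis: 52 mm long, 16 mm thick, 34 mm tall, 68 to 102 mm above the worktop. The point's y axis runs along the bar towards the keyway, x across its thickness. The hub is a steel disc 110 mm across, 18 mm thick, top 68 mm above the worktop, with one keyway 19 mm wide and 24 mm deep in its rim
- hub_keyway (a point): middle of the keyway on the hub's top face, 45 mm from the hub's axis, 68 mm above the worktop; turns with the hub
- bolt (a joint): travel of the locking bolt, m: 0 drawn back, 0.040 home at its stop (moves along the drive's -y, to the hub; starts at 0 to 0.005; friction 2 N, stays where left). Tongue 14 mm wide, round nose, 2.5 mm play each side in the keyway; if the keyway is over 0.1 rad off, the nose strikes the rim after about 15 mm. With the cover closed the grip strikes the cover about 7 mm before home
- bolt_grip (a point): centre, half-way up, of the upright black grip block on the bolt: 16 mm along the drive's x, 24 mm along the drive's y, 47 mm tall, 58 to 105 mm above the worktop; its axes are the drive's axes
- cover (a joint): swing of the flat cover, rad, clockwise seen from above: 0 closed over the window (pointing from its pivot to the drive's -x), 1.9 at its open stop (past a right angle, beside the bolt on the far side). Starts at 0 to 0.2. Friction 0.06 N m; it stays where it is left
- cover_knob (a point): centre, half-way up, of the upright round black knob on the cover: 14 mm thick (17 mm at the top, 18 mm at the foot), 78 to 110 mm above the worktop, 60 mm from the pivot's axis. The cover is an aluminium plate with round ends, 52 mm wide, 106 mm long, 6 mm thick, underside 72 mm above the worktop. The point's x axis points from the knob to the pivot
- marker_pen: felt marker pen, 131 mm long and 14 mm thick, lying flat in front of the drive; not to be disturbed. Origin: centre of its underside
- timer: small white timer, 62 x 62 x 18 mm, lying flat near the slide end of the drive; not to be disturbed. Origin: centre of its underside
- dropper: small brown dropper bottle with a black teat, 33 mm across, 94 mm high, standing behind the drive; not to be disturbed. Origin: centre of its underside
- jar_small: small plain white screw-lid jar, 69 mm across, 147 mm high, standing beside the hub end of the drive; not to be disturbed. Origin: centre of its underside
- weight_200g: small knobbed calibration weight, 29 mm across, 50 mm high, standing behind the drive; not to be disturbed. Origin: centre of its underside

How it is judged:
By the outcome, as a careful person would: the job done as asked, in the order asked, and still so for the second after the job is handed in, with the robot touching nothing.
It also fails if it takes over 64 s, if anything falls off the work surface, if the arm or the gripper's body presses on something with over 40 N, if the wrist force passes 120 N, or if a joint passes its speed limit or range.

## Robot

A 7-joint arm with a two-finger parallel gripper is mounted at the origin on a cart in front of the work surface, level with it; the furniture and walls round the work are solid. World frame = base frame: x ahead of the robot, y to its left, z up, the work surface at z = 0. Lengths are in m, angles in rad, forces in N, time in s.
With the tool pointing down it reaches from about 0.4 to 0.875 m from the base axis. Payload 19.3 kg.
Tool frame: the origin (TCP) lies at the very end of the fingers, on their centre line; the grasp point (between the pads) lies 19 mm behind it; z points along the fingers, y is the line along which they close (so a half turn about z gives the same grasp; the last joint's range is limited). The gripper opens to 85 mm and grips with 20 to 120 N. Pads are 22 mm wide; open, the fingers measure 114 mm over their backs; the gripper's body (76 mm by 85 mm) begins 54 mm behind the grasp point. The pads swing forward as they close: fully open they stand 13 mm farther back than shut.
Start: joints at [-1.414, 0.521, -0.036, 1.599, 0.021, 1.021, -0.113], TCP at [0.141, 0.609, 0.231] pointing down, gripper open.
Joint ranges: [-2.91, 2.91], [-0.3, 2.13], [-1.5, 1.42], [0.17, 2.43], [-1.26, 4.41], [0.16, 1.93], [-2.52, 2.52]. Speed limits (rad/s): [1.89, 1.89, 2.39, 2.39, 3.01, 3.01, 3.01].

## Interface

Orientations are given as [roll, pitch, yaw] about the fixed x, y, z axes, in that order (R = Rz(yaw) Ry(pitch) Rx(roll)).
In Python, from workcell import bot gives the robot as it stands. The module is installed in compiled form; this text tells all that it offers.
- The arm moves only by the tool apply_moves, never from a script. Its arguments are lists of equal length, an entry for each row: "claw": the finger opening in m, from 0 to 0.0854; "xyz": the shift along the tool's x, y, z in m, a list of three; "twist": the turn, a rotation vector about the tool's x, y, z in rad, a list of three. A call has 1 to 20 rows; each row shifts and turns the commanded pose from where the row before left it, along the tool's axes as they then stand; what a row does not reach is not made up. A row lasts 1/10 s, in which the tool goes at most 50 mm and 8.59 degrees, less where a joint would pass 70% of its speed; a pose out of reach is approached as far as the arm can. A call with a gripper value outside its range is refused whole. The fingers move at their own pace and stop on an object; "force" is the grip in N (left out, the last holds). Time passes only in rows, so rows that do not move let the fingers close. It gives the time, the measured TCP pose, the force, the opening and the grip force at its end, in the units of the state.
- bot.observe(): the state, without advancing time (a new reading comes with each control period).
- bot.grab_frame(name): name is "scene" or "top"; returns a dict with "img" (400x640x3 uint8, red, green, blue), "vfov" (degrees; the focal length in pixels is half the picture's height over the tangent of half this angle, whatever the lens; pixels are square), "cx", "cy" (the principal point, pixels), "view" (4x4, takes a point from world to camera coordinates). Camera axes: x right, y up, looking along -z (the intrinsics and any distortion apply to the point x, -y, -z); pixel columns grow to the right and rows downward; lengths in m; the calibration is good to about 2 mm. A picture is of the moment at which its call begins. There is no depth.
- bot.job_done(): hands the job in; it is judged then, once.
Trained networks look in the newest picture that a camera, given by its name, has taken for a name from the list of things; names that differ only in an ending like _2 or _b are one class to them, and where a whole thing is asked for, a point or a joint stands for the part that bears it (a point fixed in the world has none). Each returns a list of dicts, best first, with "score" (0 to 1); they miss things now and then, are a little off and sometimes report something else, mostly with a low value. They report only what shows in the picture. A call takes as long as a camera call.
- bot.find_in(camera, query): "position" ([x, y, z] in m, in world coordinates, good to about 4 mm: the middle of the surface that is visible of it).
The state is a dict: "clock": time; "qpos": joint angles; "qd": joint speeds; "joint_efforts": joint torques, N m; "position": TCP position; "tool_rot": TCP orientation; "force": force on the tool from outside, world axes, zero at the start; "moment": the same for the moment, N m; "grip_width": finger opening in m; "finger_force": force on a finger pad.
Only numpy, scipy, OpenCV 4.12 (cv2) and the standard library are available. Lean on these libraries where they do the work, as an engineer would, in place of code of your own. Each camera call takes 0.05 s, during which the arm holds its last target. There are 200 camera calls.

## Working session

There is one attempt and no reset: what is moved stays moved. The work goes in short steps, Python scripts to look and compute and a tool call to move; the robot and the scene stay as the last step left them, time stands still between calls to the robot, and variables do not carry over. Pictures are saved under pics/ and viewed, at most 10 in all, crops included, and the job is handed in when it is done.

Besides the shell and the picture viewer there is one more tool, called as name(argument=value, ...) on one line, values as JSON. apply_moves: Moves the arm, as the interface text tells. Its arguments: {"type":"object","properties":{"claw":{"type":"array"},"xyz":{"type":"array"},"twist":{"type":"array"},"force":{"type":"number"}},"required":["claw","xyz","twist"]}

```bash
mkdir -p pics
python3 - <<'E'
from workcell import bot
import cv2, numpy as np
s=bot.observe(); print({k:np.round(v,3).tolist() for k,v in s.items()})
for c in("scene","top"):
    f=bot.grab_frame(c); cv2.imwrite(f"pics/{c}0.png",f["img"][:,:,::-1]); print(c,f["vfov"],f["cx"],f["cy"],np.round(f["view"],4).tolist(),[k for k in f])
    for n in "drive hub hub_bar hub_keyway bolt_grip cover cover_knob cover_pivot marker_pen timer dropper jar_small weight_200g".split():
        print(n,[(np.round(d["position"],3).tolist(),round(d["score"],2)) for d in bot.find_in(c,n)[:2]])
E
```

```text
{'clock': 0.0, 'qpos': [-1.414, 0.522, -0.036, 1.6, 0.021, 1.021, -0.113], 'qd': [-0.001, 0.0, -0.0, -0.0, -0.0, 0.002, 0.0], 'joint_efforts': [0.0, -92.709, 1.98, -36.994, 0.018, 0.008, 0.0], 'position': [0.14, 0.609, 0.231], 'tool_rot': [-3.14, 0.0, 2.915], 'force': [-0.826, -0.525, -0.453], 'moment': [0.033, -0.026, -0.002], 'finger_force': 0.0, 'grip_width': 0.085}
scene 50.752376492586635 317.2409256868175 192.96244224970724 [[-0.7893, -0.614, -0.007, 0.4734], [0.447, -0.5825, 0.6789, -0.3368], [-0.4209, 0.5327, 0.7342, -0.7092], [0.0, 0.0, 0.0, 1.0]] ['img', 'vfov', 'cx', 'cy', 'view']
drive [([0.498, 0.02, 0.05], 0.96)]
hub [([0.503, -0.072, 0.065], 0.6)]
hub_bar [([0.511, -0.072, 0.07], 0.74), ([0.537, 0.002, 0.078], 0.4)]
hub_keyway []
bolt_grip [([0.507, 0.074, 0.059], 0.75)]
cover [([0.541, 0.004, 0.075], 0.81)]
cover_knob [([0.54, 0.001, 0.078], 0.67), ([0.504, -0.073, 0.068], 0.21)]
cover_pivot [([0.495, 0.014, 0.044], 0.97), ([0.503, -0.071, 0.068], 0.33)]
marker_pen [([0.39, -0.018, 0.012], 0.87)]
timer [([0.466, 0.208, 0.018], 0.58)]
dropper [([0.652, -0.122, 0.048], 
[... 341 characters left out ...]
, 'view']
drive [([0.507, -0.009, 0.047], 0.71)]
hub [([0.514, -0.078, 0.072], 0.98)]
hub_bar [([0.514, -0.079, 0.065], 0.92), ([0.653, 0.095, 0.031], 0.56)]
hub_keyway [([0.538, -0.003, 0.077], 0.63), ([0.513, -0.079, 0.069], 0.6)]
bolt_grip [([0.509, 0.066, 0.057], 0.64)]
cover [([0.541, 0.001, 0.076], 0.77)]
cover_knob [([0.538, -0.003, 0.076], 0.93)]
cover_pivot [([0.5, -0.01, 0.043], 0.87), ([0.506, 0.068, 0.057], 0.67)]
marker_pen [([0.391, -0.021, 0.011], 0.56), ([0.506, 0.062, 0.055], 0.53)]
timer [([0.469, 0.204, 0.018], 0.86)]
dropper [([0.65, -0.129, 0.055], 0.43)]
jar_small [([0.522, -0.227, 0.148], 0.55)]
weight_200g [([0.654, 0.094, 0.03], 0.56), ([0.501, -0.007, 0.046], 0.45)]
```

View pics/top0.png

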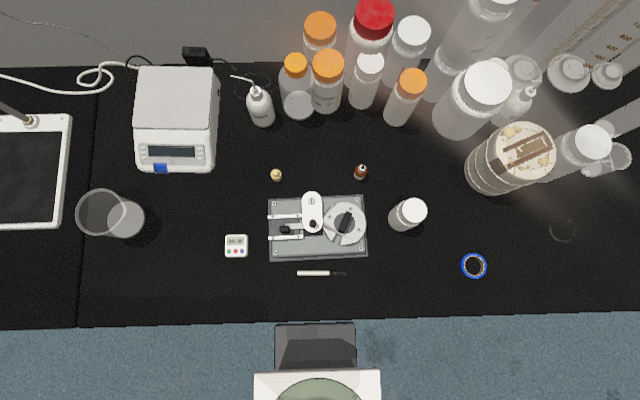

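View pics/scene0.png

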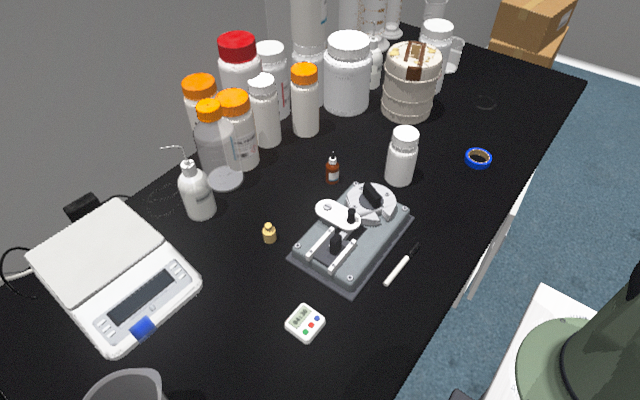

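The top view shows the drive at about (318,226) px: the bar at (345,222), cover knob at (313,224), grip at (285,229). I'll zoom in on both views.

Run:
```python
import cv2
a=cv2.imread("pics/top0.png")[180:270,258:378]; b=cv2.imread("pics/scene0.png")[170:300,280:425]
cv2.imwrite("pics/topz.png",cv2.resize(a,(792,594),interpolation=cv2.INTER_CUBIC))
cv2.imwrite("pics/scenez.png",cv2.resize(b,(653,585),interpolation=cv2.INTER_CUBIC))
```

```text
(no output)
```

View pics/topz.png

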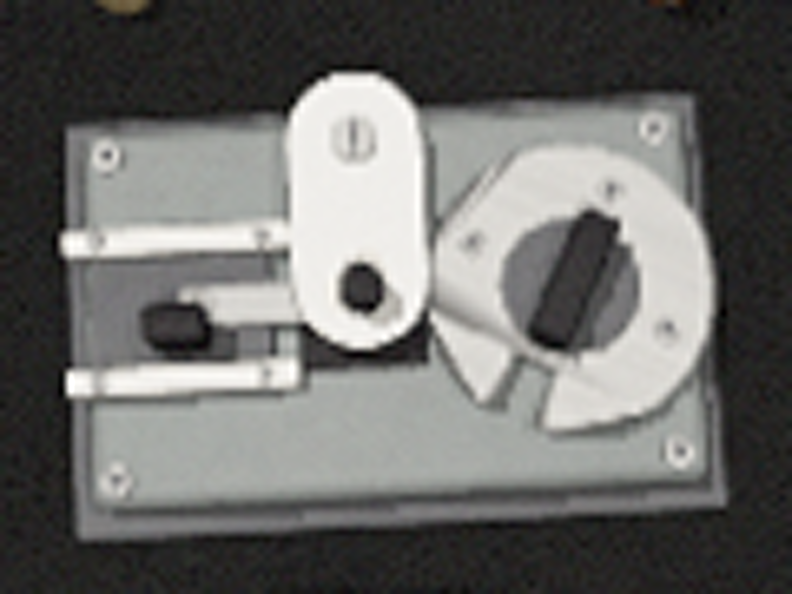

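View pics/scenez.png

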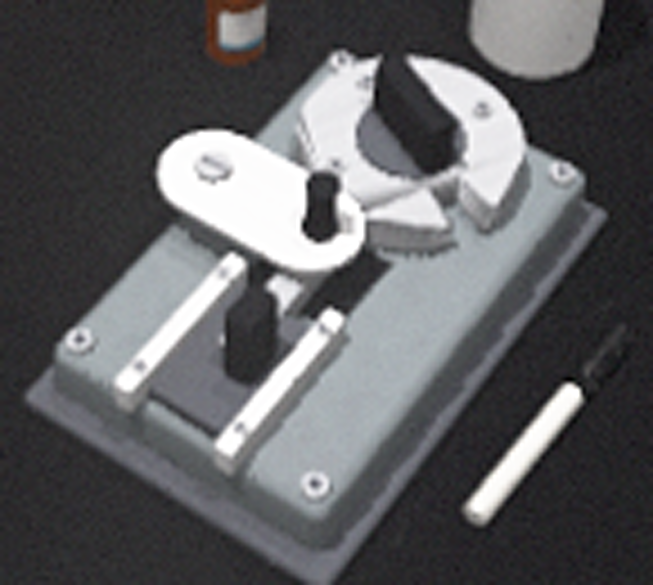

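The zooms show the keyway mouth near (519,416) in the top crop, the cover nearly closed with its screw at (353,138), and the grip at (178,325). Next I fit one pose from both views.

```bash
cat > fit.py <<'E'
from workcell import bot
import numpy as np
from scipy.optimize import least_squares
def cam(c):
    f=bot.grab_frame(c); return dict(V=np.array(f["view"]),f=200/np.tan(np.radians(f["vfov"]/2)),cx=f["cx"],cy=f["cy"],img=f["img"])
def proj(c,p):
    q=c["V"][:3,:3]@np.asarray(p,float)+c["V"][:3,3]; return np.array([c["cx"]+c["f"]*q[0]/-q[2], c["cy"]+c["f"]*q[1]/q[2]])
def T(p,l):
    c,s=np.cos(p[2]),np.sin(p[2]); return np.array([p[0]+c*l[0]-s*l[1],p[1]+s*l[0]+c*l[1],l[2]])
E
python3 - <<'E'
from fit import *
C={c:cam(c) for c in("top","scene")}
t=lambda u,v:(258+u/6.6-.42,180+v/6.6-.42); s=lambda u,v:(280+u/4.503-.4,170+v/4.5-.4)
# p: x,y,yaw,hbase,cover,hub,bolt grip y
def pts(p):
    h=p[3]; kn=[.06-.06*np.cos(p[4]),.06*np.sin(p[4]),.110]
    key=lambda r,z:[-r*np.sin(p[5]),-.08+r*np.cos(p[5]),z]
    return [("top",t(68,128),[.085,.119,h]),("top",t(694,95),[.085,-.143,h]),("top",t(727,505),[-.085,-.143,h]),("top",t(80,540),[-.085,.119,h]),
    ("top",t(353,138),[.06,0,.084]),("scene",s(213,165),[.06,0,.084]),("scene",s(25,398),[.085,.119,h]),("scene",s(607,213),[-.085,-.143,h]),
    ("top",t(361,275),kn),("scene",s(322,178),kn),("top",t(519,416),key(.055,.068)),
    ("top",t(578,275),[0,-.08,.102]),("top",t(174,322),[0,p[6],.105]),("scene",s(252,290),[0,p[6],.105])]
def res(p): return np.concatenate([proj(C[c],T(p,l))-uv for c,uv,l in pts(p)])
r=least_squares(res,[.505,0,0,.01,.1,.6,.08],x_scale=.01,loss="soft_l1")
print(np.round(r.x,4)); print(np.round(res(r.x).reshape(-1,2),1).tolist())
p=r.x
for n,l in dict(pivot=[.06,0,.084],bar=[0,-.08,.085],key=[-.045*np.sin(p[5]),-.08+.045*np.cos(p[5]),.068],grip=[0,p[6],.08],knob=[.06-.06*np.cos(p[4]),.06*np.sin(p[4]),.094]).items(): print(n,np.round(T(p,l),4))
E
```

```text
[5.1190e-01 6.0000e-04 3.2400e-02 7.6000e-03 3.0000e-03 1.1104e+00
 6.9100e-02]
[[-0.5, 0.6], [-0.0, -0.1], [0.6, 0.2], [0.1, 1.1], [0.2, 0.1], [-0.2, -1.1], [-1.1, 0.3], [-0.0, -0.2], [0.4, 1.6], [0.2, 0.7], [-0.2, 0.5], [0.2, 0.0], [0.4, -3.5], [-3.9, -0.3]]
pivot [0.5718 0.0026 0.084 ]
bar [ 0.5145 -0.0793  0.085 ]
key [ 0.4735 -0.0607  0.068 ]
grip [0.5096 0.0697 0.08  ]
knob [0.5119 0.0008 0.094 ]
```

apply_moves(claw=[0.03,0.03,0.03,0.03,0.03,0.03,0.03,0.03,0.03,0.03], xyz=[[-0.03,-0.0146,0],[-0.03,-0.0146,0],[-0.03,-0.0146,0],[-0.03,-0.0146,0],[-0.03,-0.0146,0],[-0.03,-0.0146,0],[-0.03,-0.0146,0],[-0.03,-0.0146,0],[-0.03,-0.0146,0],[-0.03,-0.0146,0]], twist=[[0,0,0],[0,0,0],[0,0,0],[0,0,0],[0,0,0],[0,0,0],[0,0,0],[0,0,0],[0,0,0],[0,0,0]], force=20)

```text
clock: 2.5
position: [0.401, 0.3983, 0.2314]
tool_rot: [3.141, 0.0, 2.915]
force: [0.4, 0.7, -0.6]
grip_width: 0.03
finger_force: 0.0
```

apply_moves(claw=[0.03,0.03,0.03,0.03,0.03,0.03,0.03,0.03,0.03,0.03,0.03,0.03,0.03,0.03], xyz=[[-0.0166,-0.0304,0],[-0.0166,-0.0304,0],[-0.0166,-0.0304,0],[-0.0166,-0.0304,0],[-0.0166,-0.0304,0],[-0.0166,-0.0304,0],[-0.0166,-0.0304,0],[-0.0166,-0.0304,0],[-0.0166,-0.0304,0],[-0.0166,-0.0304,0],[-0.0166,-0.0304,0],[-0.0166,-0.0304,0],[0,0,0],[0,0,0]], twist=[[0,0,0],[0,0,0],[0,0,0],[0,0,0],[0,0,0],[0,0,0],[0,0,0],[0,0,0],[0,0,0],[0,0,0],[0,0,0],[0,0,0],[0,0,0],[0,0,0]])

```text
clock: 3.9
position: [0.5121, -0.0015, 0.2313]
tool_rot: [3.142, 0.0, 2.913]
force: [0.8, -0.2, 0.5]
grip_width: 0.0299
finger_force: 0.0
```

Run:
```python
from workcell import bot
import numpy as np
s=bot.observe(); print({k:np.round(v,3).tolist() for k,v in s.items()})
```

```text
{'clock': 3.9, 'qpos': [-0.238, 0.346, 0.16, 1.901, -0.069, 0.9, 1.298], 'qd': [-0.03, -0.005, -0.017, 0.007, -0.002, 0.002, -0.008], 'joint_efforts': [3.131, -70.273, 5.956, -34.247, 0.2, -0.005, 0.336], 'position': [0.512, -0.001, 0.231], 'tool_rot': [3.142, 0.0, 2.913], 'force': [0.809, -0.238, 0.455], 'moment': [0.019, -0.028, -0.009], 'finger_force': 0.0, 'grip_width': 0.03}
```

apply_moves(claw=[0.034,0.034,0.034,0.034,0.034,0.034,0.034], xyz=[[0,0.001,0.02],[0,0.001,0.02],[0,0,0.02],[0,0,0.02],[0,0,0.02],[0,0,0.02],[0,0,0]], twist=[[0,0,-0.1],[0,0,-0.1],[0,0,0],[0,0,0],[0,0,0],[0,0,0],[0,0,0]])

```text
clock: 4.6
position: [0.5111, 0.0022, 0.1095]
tool_rot: [-3.142, -0.004, 3.116]
force: [0.4, 0.2, 0.8]
grip_width: 0.034
finger_force: 0.0
```

Run:
```python
from fit import *
import cv2
a=cam("top")["img"][180:270,258:378,::-1]; b=cam("scene")["img"][130:300,280:425,::-1]
im=np.zeros((510,790,3),np.uint8); im[:, :435]=cv2.resize(b,(435,510),interpolation=3); im[:266,435:]=cv2.resize(a,(355,266),interpolation=3)
cv2.imwrite("pics/k1.png",im)
```

```text
(no output)
```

View pics/k1.png

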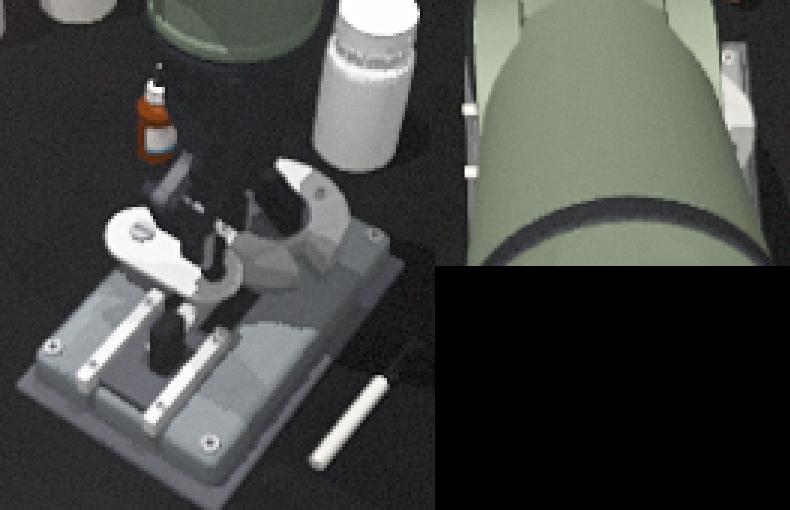

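The scene view shows the two light fingertips near (197,207) and (227,235) and the knob top near (212,238). I'll check that against the projection.

Run:
```python
from fit import *
c=cam("scene"); g=lambda p:np.round((proj(c,p)-[280,130])*3,0)
for n,p in dict(tcp=[.511,.002,.1095],fl=[.511,.019,.1095],fr=[.511,-.015,.1095],fl2=[.511,.033,.1095],fr2=[.511,-.029,.1095],knobtop=[.512,.001,.110],bartop=[.5145,-.0793,.102],body=[.511,.002,.18],griptop=[.505,.07,.105]).items(): print(n,g(p))
```

```text
tcp [214. 242.]
fl [199. 257.]
fr [228. 226.]
fl2 [187. 270.]
fr2 [240. 214.]
knobtop [214. 240.]
bartop [275. 177.]
body [220. 169.]
griptop [160. 315.]
```

apply_moves(claw=[0.034,0.034,0.034,0.034], xyz=[[0,0,0.007],[0,0,0.008],[0,0,0.008],[0,0,0]], twist=[[0,0,0],[0,0,0],[0,0,0],[0,0,0]])

```text
clock: 5.15
position: [0.5119, 0.001, 0.0872]
tool_rot: [-3.141, -0.002, 3.115]
force: [-0.6, -0.3, 1.0]
grip_width: 0.0338
finger_force: 0.0
```

Run:
```python
# TCP path: pivot + 60mm arc, tool y tangential; per-row tool-frame shifts
import numpy as np
piv=np.array([.5718,.0026]); yaw=.0324
def pose(th): 
    a=yaw+np.pi-th; return piv+.06*np.array([np.cos(a),np.sin(a)]), a
d=1.9/16
p0,a0=pose(0);p1,a1=pose(d)
tx=lambda a:np.array([np.cos(a),np.sin(a)]); ty=lambda a:np.array([np.sin(a),-np.cos(a)])
print(d,(p1-p0)@tx(a0),(p1-p0)@ty(a0),p0,a0, pose(1.9))
```

```text
0.11875 -0.000422549973458255 0.007108266197527921 [0.51183149 0.00065634] 3.173992653589793 (array([0.58934791, 0.05997657]), 1.2739926535897932)
```

apply_moves(claw=[0.026,0.026,0.026,0.026,0.026,0.026,0.026,0.026,0.026,0.026], xyz=[[0,0,0],[0,0,0],[-0.0004,0.0071,0],[-0.0004,0.0071,0],[-0.0004,0.0071,0],[-0.0004,0.0071,0],[-0.0004,0.0071,0],[-0.0004,0.0071,0],[-0.0004,0.0071,0],[-0.0004,0.0071,0]], twist=[[0,0,-0.06],[0,0,0],[0,0,0.1188],[0,0,0.1188],[0,0,0.1188],[0,0,0.1188],[0,0,0.1188],[0,0,0.1188],[0,0,0.1188],[0,0,0.1188]])

```text
clock: 6.15
position: [0.5359, 0.0507, 0.0884]
tool_rot: [3.142, 0.0, 2.218]
force: [-0.0, -1.8, -0.1]
grip_width: 0.0261
finger_force: 0.6
```

apply_moves(claw=[0.026,0.026,0.026,0.026,0.026,0.026,0.026], xyz=[[-0.0004,0.0071,0],[-0.0004,0.0071,0],[-0.0004,0.0071,0],[-0.0004,0.0071,0],[-0.0004,0.0071,0],[-0.0004,0.0071,0],[-0.0004,0.0071,0]], twist=[[0,0,0.1188],[0,0,0.1188],[0,0,0.1188],[0,0,0.1188],[0,0,0.1188],[0,0,0.1188],[0,0,0.1188]])

```text
clock: 6.85
position: [0.5829, 0.0625, 0.0884]
tool_rot: [-3.141, -0.0, 1.387]
force: [-2.1, -0.4, 0.8]
grip_width: 0.0261
finger_force: 0.6
```

apply_moves(claw=[0.026,0.026,0.026], xyz=[[-0.0004,0.0071,0],[-0.0001,0.004,0],[0,0,0]], twist=[[0,0,0.1188],[0,0,0.06],[0,0,0]])

```text
clock: 7.15
position: [0.5937, 0.0593, 0.0882]
tool_rot: [3.141, 0.0, 1.212]
force: [0.2, 0.3, -0.5]
grip_width: 0.026
finger_force: 0.0
```

apply_moves(claw=[0.026,0.026,0.026], xyz=[[0,0.003,0],[0,0.002,0],[0,0,0]], twist=[[0,0,0],[0,0,0],[0,0,0]])

```text
clock: 7.45
position: [0.5973, 0.058, 0.0882]
tool_rot: [-3.139, -0.0, 1.215]
force: [-5.0, 3.4, 2.6]
grip_width: 0.0263
finger_force: 3.5
```

apply_moves(claw=[0.026,0.026,0.026,0.026,0.026,0.026,0.026,0.04,0.04,0.04,0.04,0.04,0.04], xyz=[[0,-0.004,0],[0,-0.001,0],[0,0,0.0],[0,0,-0.02],[0,0,-0.03],[0,0,-0.03],[0,0,-0.03],[-0.0267,-0.0046,0],[-0.0267,-0.0046,0],[-0.0267,-0.0046,0],[-0.0267,-0.0046,0],[-0.0267,-0.0046,0],[-0.0267,-0.0046,0]], twist=[[0,0,0],[0,0,0],[0,0,0],[0,0,0],[0,0,0],[0,0,0],[0,0,0],[0,0,0],[0,0,0],[0,0,0],[0,0,0],[0,0,0],[0,0,0]])

```text
clock: 8.75
position: [0.5111, -0.0823, 0.1985]
tool_rot: [3.141, -0.0, 1.214]
force: [1.0, 0.2, 0.1]
grip_width: 0.0402
finger_force: 0.0
```

apply_moves(claw=[0.04,0.04,0.04,0.04,0.04,0.04,0.04,0.04,0.04,0.04,0.04,0.04,0.04], xyz=[[0,0,0],[0,0,0],[0,0,0],[0,0,0],[0,0,0],[0,0,0],[0,0,0],[0,0,0],[0,0,0],[0,0,0],[0,0,0],[0,0,0],[0,0,0]], twist=[[0,0,-0.125],[0,0,-0.125],[0,0,-0.125],[0,0,-0.125],[0,0,-0.125],[0,0,-0.125],[0,0,-0.125],[0,0,-0.125],[0,0,-0.125],[0,0,-0.125],[0,0,-0.125],[0,0,-0.125],[0,0,0]])

```text
clock: 10.05
position: [0.5117, -0.0816, 0.1985]
tool_rot: [3.141, 0.0, 2.716]
force: [0.1, 0.4, 1.3]
grip_width: 0.0397
finger_force: 0.0
```

Run:
```python
from fit import *
import cv2
b=cam("scene")["img"][150:300,280:430,::-1]
cv2.imwrite("pics/k2.png",cv2.resize(b,(600,600),interpolation=3)); s=bot.observe(); print(np.round(s["qpos"],2))
```

```text
[-0.22  0.41  0.35  1.93 -0.19  0.83  1.37]
```

View pics/k2.png

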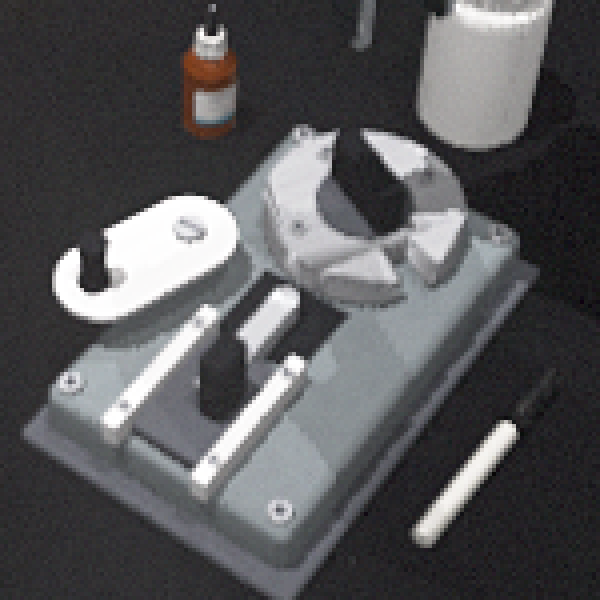

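The cover is now open beside the bolt, its knob at (93,255) and its screw at (190,228). The hub bar runs from (345,150) to (400,200). Next I descend on the bar.

apply_moves(claw=[0.04,0.04,0.04,0.04,0.04,0.04,0.04], xyz=[[-0.0017,0.0035,0.02],[0,0,0.025],[0,0,0.025],[0,0,0.02],[0,0,0.015],[0,0,0.015],[0,0,0]], twist=[[0,0,0],[0,0,0],[0,0,0],[0,0,0],[0,0,0],[0,0,0],[0,0,0]])

```text
clock: 10.8
position: [0.5138, -0.0789, 0.0769]
tool_rot: [-3.14, -0.002, 2.71]
force: [-0.9, 0.1, 0.1]
grip_width: 0.0402
finger_force: 0.0
```

apply_moves(claw=[0.025,0.018,0.012,0.012,0.012,0.012,0.012], xyz=[[0,0,0],[0,0,0],[0,0,0],[0,0,0],[0,0,0],[0,0,0],[0,0,0]], twist=[[0,0,0],[0,0,0],[0,0,0],[0,0,0],[0,0,0],[0,0,0],[0,0,0]], force=25)

```text
clock: 11.5
position: [0.5148, -0.0796, 0.0792]
tool_rot: [-3.141, 0.001, 2.713]
force: [-2.3, -5.7, 4.5]
grip_width: 0.0152
finger_force: 25.0
```

apply_moves(claw=[0.012,0.012,0.012,0.012,0.012,0.012,0.012], xyz=[[0,0,0],[0,0,0],[0,0,0],[0,0,0],[0,0,0],[0,0,0],[0,0,0]], twist=[[0,0,0.11],[0,0,0.11],[0,0,0.11],[0,0,0.11],[0,0,0.11],[0,0,0],[0,0,0]])

```text
clock: 12.2
position: [0.5148, -0.0796, 0.0792]
tool_rot: [3.141, 0.001, 2.162]
force: [-2.6, -5.5, 2.8]
grip_width: 0.0153
finger_force: 25.4
```

apply_moves(claw=[0.012,0.012,0.012,0.012,0.012,0.012,0.012], xyz=[[0,0,0],[0,0,0],[0,0,0],[0,0,0],[0,0,0],[0,0,0],[0,0,0]], twist=[[0,0,0.11],[0,0,0.11],[0,0,0.11],[0,0,0.11],[0,0,0.12],[0,0,0],[0,0,0]])

```text
clock: 12.9
position: [0.5149, -0.0796, 0.0792]
tool_rot: [3.14, 0.001, 1.602]
force: [-2.2, -6.0, 3.1]
grip_width: 0.0156
finger_force: 25.7
```

apply_moves(claw=[0.03,0.04,0.04,0.04,0.04,0.04,0.04,0.04,0.02,0.0,0.0,0.0,0.0,0.0,0.0,0.0,0.0], xyz=[[0,0,0],[0,0,0],[0,0,0],[0,0,-0.02],[0,0,-0.03],[0,0,-0.03],[0,0,-0.03],[0.02,0,-0.01],[0.035,0,0],[0.035,0,0],[0.035,0,0],[0.035,0,0],[0.035,0,0],[0.035,0,0],[0.035,0,0],[0.035,0,0],[0,0,0]], twist=[[0,0,0],[0,0,0],[0,0,0],[0,0,0],[0,0,0],[0,0,0],[0,0,0],[0,0,0],[0,0,0],[0,0,0],[0,0,0],[0,0,0],[0,0,0],[0,0,0],[0,0,0],[0,0,0],[0,0,0]], force=20)

```text
clock: 14.6
position: [0.5038, 0.2261, 0.1978]
tool_rot: [-3.141, -0.001, 1.61]
force: [1.2, -0.2, -0.7]
grip_width: 0.0
finger_force: 0.0
```

Run:
```python
from fit import *
import cv2
c=cam("top");d=cam("scene")
im=np.zeros((590,790,3),np.uint8)
im[:,:]=cv2.resize(c["img"][180:270,258:378,::-1],(790,590),interpolation=3)
cv2.imwrite("pics/k3.png",im)
p=[.5119,.0006,.0324]; g=lambda l:np.round((proj(c,T(p,l))-[258,180]+.4)*6.57)
for n,l in dict(mouth=[0,-.025,.068],hubc=[0,-.08,.068],grip0=[0,.07,.105],gripm6=[-.006,.07,.105],grip0f=[0,.07,.058],rail=[0,.08,.064],tongue=[0,.03,.058]).items(): print(n,g(l))
```

```text
mouth [427. 294.]
hubc [569. 286.]
grip0 [173. 297.]
gripm6 [174. 313.]
grip0f [183. 312.]
rail [156. 312.]
tongue [285. 306.]
```

View pics/k3.png

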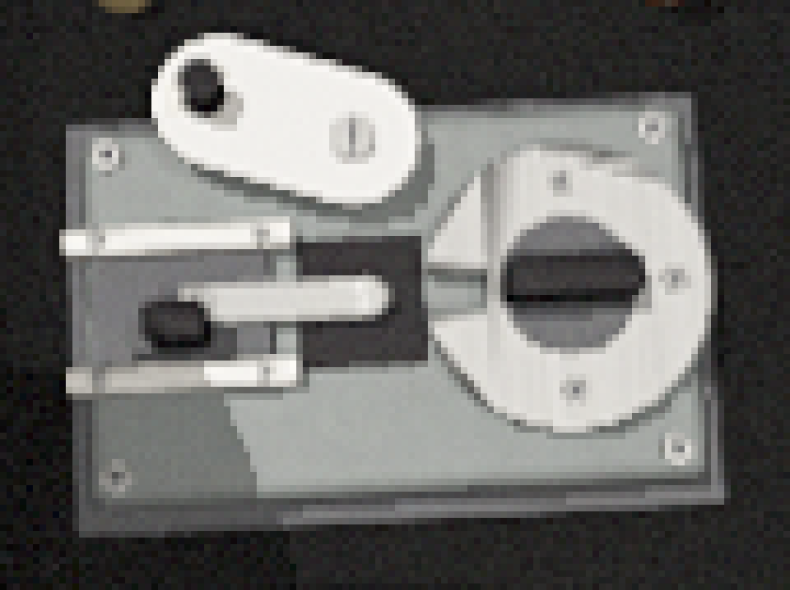

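The keyway mouth at (428,292) lines up with the tongue axis, whose nose is at (385,295). The grip at (177,322) sits about 9 mm toward the robot from the axis. I'll push it from behind with closed fingers.

apply_moves(claw=[0,0,0,0,0,0,0,0,0], xyz=[[-0.033,-0.002,0],[-0.034,-0.002,0],[-0.034,0,0],[0,0,0.03],[0,0,0.03],[0,0,0.03],[0,0,0.02],[0,0,0.007],[0,0,0]], twist=[[0,0,0],[0,0,0],[0,0,0],[0,0,0],[0,0,0],[0,0,0],[0,0,0],[0,0,0],[0,0,0]])

```text
clock: 15.6
position: [0.5038, 0.1189, 0.0812]
tool_rot: [-3.141, 0.001, 1.602]
force: [-0.1, 0.1, -0.0]
grip_width: 0.0001
finger_force: 0.0
```

apply_moves(claw=[0,0,0,0,0,0,0], xyz=[[-0.006,0,0],[-0.006,0,0],[-0.006,0,0],[-0.006,0,0],[-0.006,0,0],[-0.006,0,0],[-0.005,0,0]], twist=[[0,0,0],[0,0,0],[0,0,0],[0,0,0],[0,0,0],[0,0,0],[0,0,0]])

```text
clock: 16.3
position: [0.5054, 0.0786, 0.0814]
tool_rot: [3.142, -0.0, 1.604]
force: [-0.7, 2.3, 1.7]
grip_width: -0.0
finger_force: 1.1
```

apply_moves(claw=[0,0,0,0,0,0], xyz=[[-0.004,0,0],[-0.004,0,0],[-0.004,0,0],[-0.004,0,0],[-0.003,0,0],[0,0,0]], twist=[[0,0,0],[0,0,0],[0,0,0],[0,0,0],[0,0,0],[0,0,0]])

```text
clock: 16.9
position: [0.506, 0.0594, 0.0813]
tool_rot: [-3.142, 0.0, 1.603]
force: [-0.2, -0.7, -0.4]
grip_width: -0.0002
finger_force: 0.0
```

apply_moves(claw=[0,0,0,0], xyz=[[-0.002,0,0],[-0.002,0,0],[-0.002,0,0],[0,0,0]], twist=[[0,0,0],[0,0,0],[0,0,0],[0,0,0]])

```text
clock: 17.3
position: [0.5062, 0.054, 0.0813]
tool_rot: [-3.142, -0.0, 1.604]
force: [-0.3, 2.5, -0.5]
grip_width: 0.0002
finger_force: 0.9
```

Not yet at the stop, so I'll continue in small steps.

apply_moves(claw=[0,0,0,0], xyz=[[-0.002,0,0],[-0.002,0,0],[-0.001,0,0],[0,0,0]], twist=[[0,0,0],[0,0,0],[0,0,0],[0,0,0]])

```text
clock: 17.7
position: [0.5062, 0.0534, 0.0813]
tool_rot: [-3.141, -0.005, 1.607]
force: [-2.0, 28.6, 5.9]
grip_width: 0.0001
finger_force: 14.5
```

apply_moves(claw=[0,0,0,0], xyz=[[-0.001,0,0],[-0.001,0,0],[0,0,0],[0,0,0]], twist=[[0,0,0],[0,0,0],[0,0,0],[0,0,0]])

```text
clock: 18.1
position: [0.5062, 0.0532, 0.0814]
tool_rot: [-3.14, -0.007, 1.609]
force: [-4.4, 39.5, 6.7]
grip_width: 0.0
finger_force: 19.9
```

apply_moves(claw=[0,0,0,0,0,0,0,0,0,0,0,0,0], xyz=[[0.006,0,0],[0.006,0,0],[0.01,0,0],[0.01,0,0],[0,0,-0.03],[0,0,-0.03],[0,0,-0.03],[0,0,-0.03],[0.03,0,0],[0.035,0,0],[0.035,0,0],[0.035,0,0],[0,0,0]], twist=[[0,0,0],[0,0,0],[0,0,0],[0,0,0],[0,0,0],[0,0,0],[0,0,0],[0,0,0],[0,0,0],[0,0,0],[0,0,0],[0,0,0],[0,0,0]])

```text
clock: 19.4
position: [0.5, 0.2191, 0.2007]
tool_rot: [-3.141, -0.001, 1.61]
force: [-0.2, 0.2, 1.2]
grip_width: -0.0002
finger_force: 0.0
```

Run:
```python
from fit import *
import cv2
c=cam("top")
cv2.imwrite("pics/k4.png",cv2.resize(c["img"][170:280,228:378,::-1],(795,583),interpolation=3))
```

```text
(no output)
```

View pics/k4.png

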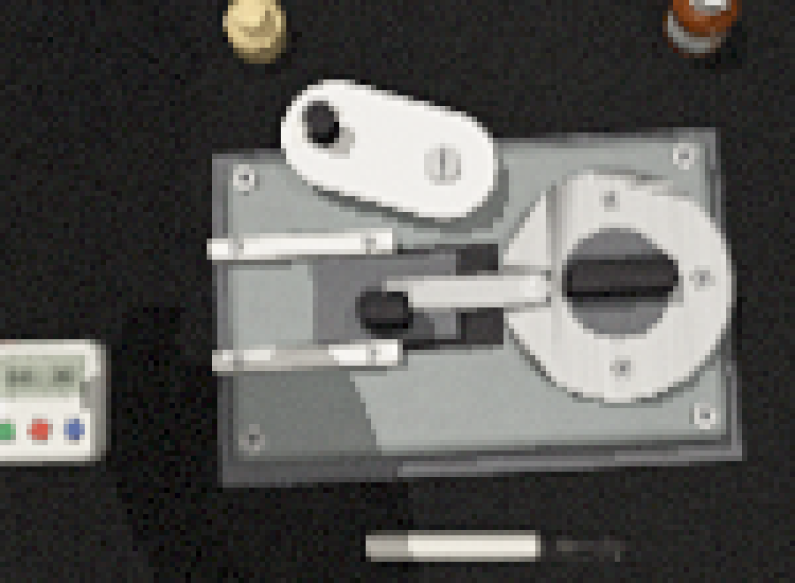

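The tongue's nose at (547,285) sits in the keyway, the cover is open, and the loose items look undisturbed.

```bash
python3 -c "
from workcell import bot
print(bot.job_done())"
```

```text
the job is handed in; nothing more can be done
None
```

I opened the cover to its stop, turned the hub until its keyway faced the bolt, and pushed the bolt home against its stop with its tongue in the keyway. The final picture shows the cover still open and nothing around the drive visibly moved. The job was handed in at about 19 s; no verdict came back, and the last push on the bolt read about 39.5 N, just under the 40 N limit for the arm and gripper body.

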